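# Set up a still life for the drawing class

### The job

Set up the still life on the plywood board, whose upright back marks its rear: stand the green bottle in the middle of the top of the square plinth, and the white pedestal on the board midway between the centres of the two plinths, with the white pear standing in the middle of the pedestal's top. Stand the terracotta cup on the board straight in front of the round plinth (the side away from the upright back), leaving a gap of about 2 cm between rim and plinth as seen from above. Leave everything upright and let go of, never knock one of these over, and do not disturb the brush jar, paint pot or palette dish.

Things in the scene. Friction and masses are not known exactly. Their poses are not given: they have to be found in the camera images.
- board: Fixed plywood board, 270 (x) by 320 (y) by 12 mm thick: things on it stand at z = 12 mm. Along its rear (+x) edge an upright back, 12 mm thick, rises to 72 mm above the table, its inner face 103 mm behind the origin. Origin: at table height, midway between the plinths' centres; the slab reaches 155 mm in front (-x), 160 mm to each side. Axes: +x rear, -x front, z up.
- square_plinth: Dark wooden square block, 80 x 80 mm, 40 mm high, fixed on the board; its centre is 100 mm left or right of the board's origin (which side varies), its axes parallel to the board's. Origin: centre of its underside, 12 mm above the table; its top is 40 mm above the origin.
- round_plinth: Dark wooden round disc, 90 mm in diameter, 20 mm high, fixed on the board 100 mm to the other side of the board's origin; its axes are parallel to the board's (-x to the front). Origin: centre of its underside, 12 mm above the table.
- bottle: Green glass bottle with a cork cap, 105 mm high overall, straight round body 48 mm in diameter up to 72 mm, then a shoulder and a neck 24 to 26 mm in diameter. Loose, upright, about 0.25 kg. Origin: centre of its underside, z up.
- pedestal: White plaster round pedestal, 65 mm high: foot 68 mm in diameter and 10 mm high, above it (from 14 mm) a straight shaft 56 mm in diameter to the flat top. Loose, upright. Origin: centre of its underside, z up.
- cup: Round terracotta cup without handle, 70 mm high, 64 mm in diameter at the rim, tapering evenly to 51 mm at the foot, wall 4 mm, open at the top. Loose, upright. Origin: centre of its underside, z up.
- pear: White ceramic pear, 73 mm high (a thin stem, look only, rises 14 mm more), flat foot 38 mm in diameter, widest (62 mm) 25 mm above the foot, narrowing to 27 mm at 64 mm. Loose, upright. Origin: centre of its underside, z up.
- brush_jar: Bystander, not to be disturbed: blue ceramic jar, 72 mm in diameter and 100 mm high, with brushes rising to 225 mm. Origin: centre of its underside.
- paint_pot: Bystander, not to be disturbed: white closed paint pot, 80 mm in diameter, 85 mm high. Origin: centre of its underside.
- palette_dish: Bystander, not to be disturbed: white ceramic dish, 100 mm in diameter, 20 mm high. Origin: centre of its underside.

How it is judged:
At the end, for the whole second after the job is handed in: All upright (0.12 rad), on their supports (6 mm), released, at rest: bottle within 15 mm of the square plinth's centre, pedestal within 15 mm of midway between the plinths, pear within 12 mm of the pedestal's centre, cup 5 to 35 mm in front of the round plinth, 15 mm sideways (horizontal distance between bottle and square_plinth below 0.015 m and z of bottle in the frame of square_plinth between 0.034 and 0.046 m and horizontal distance between pedestal and board below 0.015 m and z of pedestal in the frame of board between 0.006 and 0.018 m and horizontal distance between pear and pedestal below 0.012 m and z of pear in the frame of pedestal between 0.059 and 0.071 m and x of cup in the frame of round_plinth between -0.112 and -0.082 m and y of cup in the frame of round_plinth between -0.015 and 0.015 m and z of cup in the frame of board between 0.006 and 0.018 m and angle between each of bottle, pedestal, cup, pear's own z axis and vertical below 0.12 rad and linear speed of each of bottle, pedestal, cup, pear below 0.02 m/s and angular speed of each of bottle, pedestal, cup, pear below 0.2 rad/s); the robot touches nothing.
It fails at once if the brush jar is disturbed (moved more than 25 mm) (distance of brush_jar from where it was at the start of the episode above 0.025 m).
It fails at once if the paint pot is disturbed (moved more than 25 mm) (distance of paint_pot from where it was at the start of the episode above 0.025 m).
It fails at once if the palette dish is disturbed (moved more than 25 mm) (distance of palette_dish from where it was at the start of the episode above 0.025 m).
It fails at once if the bottle, pedestal, cup or pear is knocked over (leans more than 0.8 rad) (angle between any of bottle, pedestal, cup, pear's own z axis and vertical above 0.8 rad).
It also fails if it takes over 109 s, if anything falls off the work surface, if the arm or the gripper's body presses on something with over 40 N, if the wrist force passes 120 N, or if a joint passes its speed limit or range.

### The arm

A 7-joint arm with a two-finger parallel gripper is mounted at the origin on the work surface. World frame = base frame: x ahead of the robot, y to its left, z up, the work surface at z = 0. Lengths are in m, angles in rad, forces in N, time in s.
With the tool pointing down it reaches from about 0.425 to 0.875 m from the base axis. Payload 4.7 kg.
Tool frame: the origin (TCP) lies midway between the tips of the shut fingers; the grasp point (between the pads) lies 19 mm behind it; z points along the fingers, y is the line along which they close (so a half turn about z gives the same grasp; the last joint's range is limited). The gripper opens to 87 mm and grips with 3 to 60 N. Pads are 19 mm wide; open, the fingers measure 117 mm over their backs; the gripper's body (75 mm by 190 mm) begins 51 mm behind the grasp point.
Start: joints at [-1.133, 0.321, -0.07, 1.45, 0.023, 1.371, -0.057], TCP at [0.267, 0.593, 0.223] pointing down, gripper open.
Joint ranges: [-2.86, 2.86], [-0.3, 2.09], [-1.38, 1.24], [0.06, 2.45], [-1.56, 4.7], [0.09, 2.05], [-2.69, 2.69]. Speed limits (rad/s): [2.57, 2.57, 3.14, 3.14, 3.14, 3.14, 3.14].

### API

Orientations are given as a rotation vector (axis times angle).
In Python, from bench import ctrl gives the robot as it stands. The module is installed in compiled form; this text tells all that it offers.
- The arm moves only by the shell command python3 -m handwheel 'ROWS' [FORCE]. ROWS is JSON, a list of rows, each a list of 7 numbers: the finger opening in m, from 0 to 0.087, then the shift along the tool's x, y, z in m, then the turn, a rotation vector about the tool's x, y, z in degrees. A call has 1 to 12 rows; each row shifts and turns the commanded pose from where the row before left it, along the tool's axes as they then stand; what a row does not reach is not made up. A row lasts 1/8 s, in which the tool goes at most 62.5 mm and 10.7 degrees, less where a joint would pass 70% of its speed; a pose out of reach is approached as far as the arm can. A call is refused whole if a number of a shift passes 0.0625 or a number of a turn 10.7, either way. A call with a gripper value outside its range is refused whole. The fingers move at their own pace and stop on an object; FORCE is the grip in N (left out, the last holds). Time passes only in rows, so rows that do not move let the fingers close. It gives the time, the measured TCP pose, the force, the opening and the grip force at its end, in the units of the state.
- ctrl.get_state(): the state, without advancing time (a new reading comes with each control period).
- ctrl.get_image(name): name is "scene" or "top" or "wrist"; returns (picture, depth): 480x640x3 uint8, blue, green, red; 480x640 float32, m along the optical axis (not along the pixel's ray), 0 where there is no reading.
- ctrl.camera_info(name): a dict with "intrinsics" (3x3 intrinsics, pixels), "D" ([k1, k2, p1, p2, k3] as OpenCV has them; the pictures are not rectified), "R" (3x3) and "t" (3): a world point X has camera coordinates R X + t. Camera axes: x right, y down, z forward; pixel columns grow to the right and rows downward; lengths in m; the calibration is good to about 2 mm. A picture is of the moment at which its call begins: read the wrist's pose just before it. camera_info takes no time and is no camera call; for the wrist camera it gives the pose at the moment of the call.
- ctrl.close_job(): hands the job in; it is judged then, once.
The state is a dict: "time": time; "joint_positions": joint angles; "qd": joint speeds; "joint_torque": joint torques, N m; "position": TCP position; "tool_rot": TCP orientation; "ft_force": force on the tool from outside, world axes, zero at the start; "torque": the same for the moment, N m; "grip_width": opening from 0.0 (shut) to 1.0 (fully open); "grip_force": force on a finger pad.
Only numpy, scipy, OpenCV 4.12 (cv2) and the standard library are available. Lean on these libraries where they do the work, as an engineer would, in place of code of your own. Each camera call takes 0.05 s, during which the arm holds its last target. There are 200 camera calls.

## Working session

There is one attempt and no reset: what is moved stays moved. The work goes in short steps, Python scripts to look and compute and a shell command to move; the robot and the scene stay as the last step left them, time stands still between calls to the robot, and variables do not carry over. Pictures are saved under pics/ and viewed, at most 14 in all, crops included, and the job is handed in when it is done.

```bash
mkdir -p pics
python3 - <<'E'
from bench import ctrl
import cv2,numpy as np
s=ctrl.get_state();print(s)
for n in("scene","top"):
    p,d=ctrl.get_image(n);cv2.imwrite(f"pics/{n}0.png",p);np.savez(f"{n}0.npz",p=p,d=d)
    c=ctrl.camera_info(n);print(n,c)
E
```

```text
{'time': 0.0, 'joint_positions': array([-1.13292444,  0.32182474, -0.0700689 ,  1.45167004,  0.02260029,
        1.37084169, -0.05687274]), 'qd': array([-1.87029703e-03,  2.12424790e-04,  1.71430962e-05,  1.28518609e-03,
        1.31418508e-03, -7.72143772e-04,  1.76846008e-03]), 'joint_torque': array([ 6.48045370e-04, -4.91283488e+01, -4.03469000e-01, -3.12522089e+01,
       -6.38068607e-02,  4.41410369e-02,  2.08013134e-04]), 'position': array([0.26710279, 0.59196031, 0.22146278]), 'tool_rot': array([-6.60559041e-01, -3.07104642e+00,  3.03583835e-03]), 'ft_force': array([-0.01161437,  0.01931969, -0.1370403 ]), 'torque': array([ 0.01969095, -0.03916758,  0.03296114]), 'grip_force': 0.0, 'grip_width': 0.9995386071841424}
scene {'intrinsics': array([[477.4484791 ,   0.        , 320.55366079],
       [  0.        , 477.4484791 , 244.25442113],
       [  0.        ,   0.        ,   1.        ]]), 'D': array([0.0235668, 0.       , 0.       , 0.       , 0.       ]), 'R': array([[-0.71372199,  0.70035756,  0.01001042],
       [ 0.54916626,  0.56840235, -0.61264606],
       [-0.43476124, -0.43176158, -0.790294  ]]), 't': array([ 0.37074876, -0.25614982,  1.56480191])}
top {'intrinsics': array([[462.60085887,   0.        , 316.79320507],
       [  0.        , 462.60085887, 239.97205198],
       [  0.        ,   0.        ,   1.        ]]), 'D': array([-0.0567799,  0.       ,  0.       ,  0.       ,  0.       ]), 'R': array([[ 0.00947732, -0.99994266,  0.00498472],
       [-0.994843  , -0.00993217, -0.10093936],
       [ 0.10098308, -0.00400238, -0.99488009]]), 't': array([-0.01774353,  0.51462626,  1.26329752])}
```

View pics/top0.png

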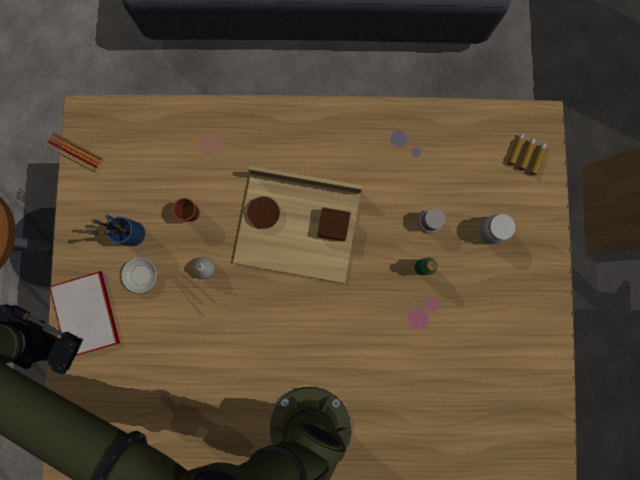

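View pics/scene0.png

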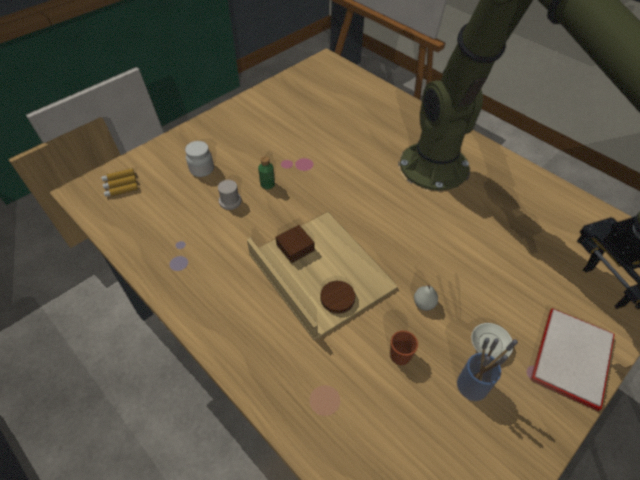

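```bash
cat > h.py <<'E'
import cv2,numpy as np
from bench import ctrl
def cloud(d,c):
    v,u=np.mgrid[:480,:640]
    n=cv2.undistortPoints(np.dstack([u,v]).reshape(-1,1,2).astype(np.float32),c["intrinsics"],c["D"]).reshape(480,640,2)
    P=np.dstack([n,np.ones((480,640))])*d[...,None]
    return (P-c["t"])@c["R"]   # world = R^T (p-t)
def plane(uv,z,c):
    n=cv2.undistortPoints(np.array(uv,np.float32).reshape(-1,1,2),c["intrinsics"],c["D"]).reshape(-1,2)
    r=np.c_[n,np.ones(len(n))]@c["R"];o=-c["R"].T@c["t"]
    return o[:2]+r[:,:2]*((z-o[2])/r[:,2])[:,None]
E
cat > m.py <<'E'
from h import *
G={"pedestal":((432,220),.065),"bottle":((427,267),.105),"pear":((203,267),.07),"cup":((186,210),.07),"pot":((497,229),.085),"dish":((139,275),.02),"jar":((125,231),.1),"round":((263,212),.032),"square":((334,225),.052)}
D={n:np.load(n+"0.npz") for n in("top","scene")};C={n:ctrl.camera_info(n) for n in D}
W={n:cloud(D[n]["d"],C[n]) for n in D}
for k,(uv,z) in G.items():
    g=plane([uv],z,C["top"])[0];out=[]
    for n in D:
        Q=W[n].reshape(-1,3);m=(np.hypot(*(Q[:,:2]-g).T)<.06)&(abs(Q[:,2]-z)<.007)&(D[n]["d"].ravel()>0)
        q=Q[m]
        if len(q)<3: out.append((n,len(q)));continue
        (x,y),r=cv2.minEnclosingCircle(q[:,:2].astype(np.float32))
        out.append((n,len(q),q.mean(0).round(4).tolist(),[round(x,4),round(y,4),round(r,4)]))
    print(k,g.round(3),*out,sep="\n  ")
for n in D:
    p=D[n]["p"].astype(int);b,gn,r=p[...,0],p[...,1],p[...,2]
    for k in("round","square"):
        uv,z=G[k];g=plane([uv],z,C["top"])[0];Q=W[n]
        m=((np.hypot(Q[...,0]-g[0],Q[...,1]-g[1])<.07)&(abs(Q[...,2]-z)<.009)).astype(np.uint8)
        c=max(cv2.findContours(m,0,1)[0],key=cv2.contourArea)
        P=plane(c.reshape(-1,2),z,C[n]).astype(np.float32)
        print(n,k,"circ",cv2.minEnclosingCircle(P),"rect",cv2.minAreaRect(P))
    print(n,"table z",np.median(W[n][300:330,380:400,2]) if n=="top" else "")
E
python3 m.py
```

```text
pedestal
  [ 0.569 -0.326]
  ('top', 330, [0.5729, -0.3346, 0.0646], [0.5721, -0.3353, 0.029])
  ('scene', 236, [0.5789, -0.3324, 0.0655], [0.5785, -0.3345, 0.0307])
bottle
  [ 0.439 -0.301]
  ('top', 81, [0.4449, -0.3121, 0.1047], [0.4454, -0.3125, 0.013])
  ('scene', 53, [0.4491, -0.3108, 0.1047], [0.4482, -0.3117, 0.0136])
pear
  [0.434 0.292]
  ('top', 77, [0.4352, 0.2988, 0.0687], [0.4349, 0.2997, 0.0154])
  ('scene', 84, [0.441, 0.3008, 0.069], [0.4396, 0.3, 0.0152])
cup
  [0.589 0.344]
  ('top', 134, [0.5926, 0.352, 0.0691], [0.5914, 0.3503, 0.0328])
  ('scene', 198, [0.5943, 0.3492, 0.0696], [0.5945, 0.3498, 0.0327])
pot
  [ 0.543 -0.498]
  ('top', 484, [0.5501, -0.512, 0.0844], [0.5501, -0.5121, 0.0348])
  ('scene', 317, [0.5555, -0.51, 0.0857], [0.5507, -0.5123, 0.0395])
dish
  [0.412 0.484]
  ('top', 384, [0.4127, 0.4919, 0.0178], [0.4126, 0.4858, 0.0513])
  ('scene', 391, [0.4003, 0.4734, 0.0179], [0.4134, 0.4817, 0.0501])
jar
  [0.526 0.497]
  ('top', 154, [0.529, 0.5084, 0.0993], [0.5303, 0.5136, 0.0367])
  ('scene', 253, [0.5387, 0.5141, 0.0999], [0.5319, 0.5119, 0.037
[... 449 characters left out ...]
7), (0.08477876335382462, 0.086899034678936), 0.5591000914573669)
top square circ ((0.5595460534095764, -0.057711485773324966), 0.05446310341358185) rect ((0.5594556927680969, -0.05743207409977913), (0.07965131103992462, 0.08065510541200638), 80.47752380371094)
top table z -0.0003575606907067219
scene round circ ((0.5964621305465698, 0.1397005021572113), 0.04780731350183487) rect ((0.5967143774032593, 0.1391845941543579), (0.09183290600776672, 0.08966393023729324), 20.181934356689453)
scene square circ ((0.5642644166946411, -0.05610545724630356), 0.05666932836174965) rect ((0.564803421497345, -0.055492330342531204), (0.08730097115039825, 0.08289947360754013), 80.57138061523438)
scene table z
```

```bash
python3 -m handwheel '[[0.087,0,0,0,0,0,10.7],[0.087,0,0,0,0,0,10.7],[0.087,0,0,0,0,0,10.7],[0.087,0,0,0,0,0,10.7],[0.087,0,0,0,0,0,10.7],[0.087,0,0,0,0,0,10.7],[0.087,0,0,0,0,0,1.5],[0.087,0,0,0,0,0,0]]' 20
python3 -c "
from bench import ctrl
from scipy.spatial.transform import Rotation as R
print(R.from_rotvec(ctrl.get_state()['tool_rot']).as_matrix().round(3))"
```

```text
time: 1.1
position: [0.2672, 0.5924, 0.2223]
tool_rot: [2.218, 2.225, -0.001]
ft_force: [0.3, -0.2, -0.4]
grip_width: 0.995
grip_force: 0.0
[[-0.003  1.    -0.   ]
 [ 1.     0.003 -0.   ]
 [-0.    -0.    -1.   ]]
```

```bash
python3 -m handwheel '[[0.087,-0.0485,0.033,0,0,0,0],[0.087,-0.0485,0.033,0,0,0,0],[0.087,-0.0485,0.033,0,0,0,0],[0.087,-0.0485,0.033,0,0,0,0],[0.087,-0.0485,0.033,0,0,0,0],[0.087,0,0.0535,0,0,0,0],[0.087,0,0.0535,0,0,0,0],[0.087,0,0.0535,0,0,0,0],[0.087,0,0,0,0,0,0],[0.087,0,0,0,0,0,0]]'
python3 - <<'E'
from h import *
c=ctrl.camera_info("wrist");p,d=ctrl.get_image("wrist");cv2.imwrite("pics/w1.png",p);Q=cloud(d,c)
print(np.linalg.norm(c["R"],axis=0), -c["R"].T@c["t"])
m=(abs(Q[...,2]-.07)<.007)&(d>0)&(np.hypot(Q[...,0]-.593,Q[...,1]-.35)<.06)
q=Q[m];print(len(q),q.mean(0) if len(q) else '',cv2.minEnclosingCircle(q[:,:2].astype(np.float32)) if len(q) else '')
E
```

```text
time: 2.35
position: [0.5924, 0.3502, 0.222]
tool_rot: [-2.219, -2.223, 0.002]
ft_force: [-0.1, -0.2, -0.7]
grip_width: 1.003
grip_force: 0.0
[1. 1. 1.] [0.59313278 0.4276554  0.38415132]
1228 [0.59412621 0.34843704 0.06905475] ((0.5943202376365662, 0.34995391964912415), 0.0319463349878788)
```

View pics/w1.png

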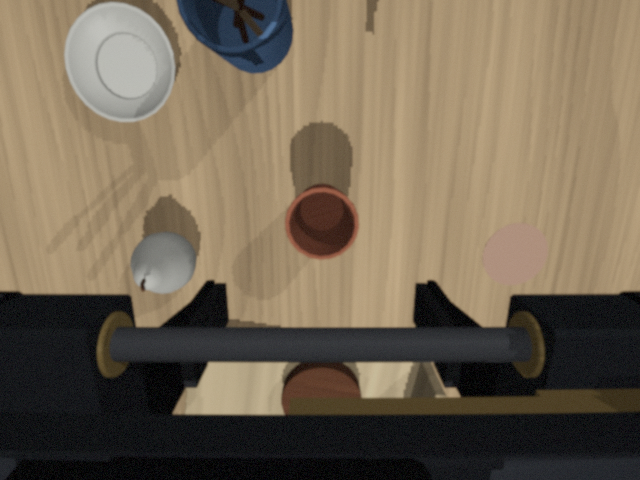

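```bash
python3 -m handwheel '[[0.087,0,0.001,0.0478,0,0,0],[0.087,0,0,0.0478,0,0,0],[0.087,0,0,0.0478,0,0,0],[0.087,0,0,0.0478,0,0,0],[0.087,0,0,0,0,0,0],[0.03,0,0,0,0,0,0],[0.03,0,0,0,0,0,0],[0.03,0,0,0,0,0,0],[0.03,0,0,0,0,0,0],[0.03,0,0,0,0,0,0],[0.03,0,0,0,0,0,0]]' 15
```

```text
time: 3.78
position: [0.5943, 0.3511, 0.0335]
tool_rot: [-2.22, -2.222, -0.003]
ft_force: [-3.5, -0.8, 6.8]
grip_width: 0.718
grip_force: 15.3
```

```bash
python3 -m handwheel '[[0.03,0,0,-0.02,0,0,0],[0.03,0,0,-0.05,0,0,0],[0.03,0,0,-0.05,0,0,0],[0.03,0,0,0,0,0,0],[0.03,0,0,0,0,0,0]]'
```

```text
time: 4.4
position: [0.5938, 0.3499, 0.1517]
tool_rot: [2.221, 2.222, 0.0]
ft_force: [0.2, 0.4, -1.9]
grip_width: 0.717
grip_force: 14.8
```

```bash
python3 -m handwheel '[[0.03,-0.0488,-0.024,0,0,0,0],[0.03,-0.0488,-0.024,0,0,0,0],[0.03,-0.0488,-0.024,0,0,0,0],[0.03,-0.0488,-0.024,0,0,0,0],[0.03,0,0,0,0,0,0],[0.03,0,0,0.035,0,0,0],[0.03,0,0,0.035,0,0,0],[0.03,0,0,0.018,0,0,0],[0.03,0,0,0,0,0,0],[0.03,0,0,0,0,0,0]]'
python3 - <<'E'
from h import *
c=ctrl.camera_info("wrist");p,d=ctrl.get_image("wrist");Q=cloud(d,c)
print(ctrl.get_state()["position"])
m=(abs(Q[...,2]-.09)<.015)&(d>0)&(np.hypot(Q[...,0]-.498,Q[...,1]-.155)<.04)&(p[...,2]>p[...,0]*1.7)
q=Q[m];print(len(q),np.percentile(q,[5,50,95],axis=0),cv2.minEnclosingCircle(q[:,:2].astype(np.float32)) if len(q) else '')
E
```

```text
time: 5.65
position: [0.4989, 0.1553, 0.0643]
tool_rot: [2.22, 2.222, 0.002]
ft_force: [0.1, 0.7, -0.1]
grip_width: 0.719
grip_force: 14.8
[0.49910198 0.15541448 0.06463116]
9090 [[0.4736573  0.12815351 0.07816141]
 [0.49940474 0.14499406 0.09408876]
 [0.52531902 0.1850411  0.10203603]] ((0.49836447834968567, 0.16189293563365936), 0.037509046494960785)
```

```bash
python3 -m handwheel '[[0.03,0,0,0.014,0,0,0],[0.03,0,0,0.0025,0,0,0],[0.03,0,0,0.001,0,0,0],[0.03,0,0,0,0,0,0]]'
```

```text
time: 6.2
position: [0.4981, 0.155, 0.046]
tool_rot: [2.221, 2.222, 0.001]
ft_force: [0.1, 0.2, -1.8]
grip_width: 0.718
grip_force: 14.8
```

```bash
python3 -m handwheel '[[0.03,0,0,0.001,0,0,0],[0.03,0,0,0.001,0,0,0],[0.03,0,0,0,0,0,0]]'
```

```text
time: 6.58
position: [0.4984, 0.1561, 0.0454]
tool_rot: [-2.22, -2.222, -0.003]
ft_force: [-3.7, 1.1, 8.1]
grip_width: 0.718
grip_force: 15.5
```

```bash
python3 -m handwheel '[[0.075,0,0,0,0,0,0],[0.075,0,0,0,0,0,0],[0.075,0,0,0,0,0,0],[0.075,0,0,-0.02,0,0,0],[0.075,0,0,-0.05,0,0,0],[0.087,0,0,-0.06,0,0,0],[0.087,0,0,-0.05,0,0,0],[0.087,0,0,0,0,0,0]]';python3 - <<'E'
from h import *
c=ctrl.camera_info("wrist");p,d=ctrl.get_image("wrist");Q=cloud(d,c)
m=(abs(Q[...,2]-.082)<.006)&(d>0)&(np.hypot(Q[...,0]-.498,Q[...,1]-.155)<.045)
q=Q[m];print(len(q),np.percentile(q,[5,50,95],axis=0),cv2.minEnclosingCircle(q[:,:2].astype(np.float32)) if len(q) else '')
E
```

```text
time: 7.58
position: [0.5007, 0.1555, 0.2284]
tool_rot: [2.219, 2.219, 0.013]
ft_force: [-0.2, 0.9, -0.2]
grip_width: 0.987
grip_force: 0.0
1225 [[0.46927406 0.12665877 0.0774524 ]
 [0.49804672 0.15216003 0.08164977]
 [0.52686955 0.18497312 0.08297852]] ((0.4980736970901489, 0.1551651656627655), 0.03193003684282303)
```

```bash
python3 -m handwheel '[[0.087,-0.0584,-0.0065,0,0,0,0],[0.087,-0.0584,-0.0065,0,0,0,0],[0.087,-0.0584,-0.0065,0,0,0,0],[0.087,-0.0584,-0.0065,0,0,0,0],[0.087,-0.0584,-0.0065,0,0,0,0],[0.087,-0.0584,-0.0065,0,0,0,0],[0.087,-0.0584,-0.0065,0,0,0,0],[0.087,-0.0584,-0.0065,0,0,0,0],[0.087,0,0,0,0,0,0],[0.087,0,0,0,0,0,0]]';python3 - <<'E'
from h import *
c=ctrl.camera_info("wrist");p,d=ctrl.get_image("wrist");Q=cloud(d,c)
for x,y,z in((.447,-.311,.105),(.575,-.3345,.065)):
  m=(abs(Q[...,2]-z)<.005)&(d>0)&(np.hypot(Q[...,0]-x,Q[...,1]-y)<.045)
  q=Q[m];print(len(q),q.mean(0) if len(q) else '',cv2.minEnclosingCircle(q[:,:2].astype(np.float32)) if len(q) else '')
E
```

```text
time: 8.88
position: [0.4455, -0.3116, 0.2223]
tool_rot: [-2.22, -2.219, 0.002]
ft_force: [0.0, 0.4, -0.1]
grip_width: 1.0
grip_force: 0.0
872 [ 0.44612758 -0.31261788  0.1048787 ] ((0.44614243507385254, -0.31307294964790344), 0.013015982694923878)
3049 [ 0.57534687 -0.33422179  0.0649613 ] ((0.575827419757843, -0.3352120518684387), 0.028331035748124123)
```

```bash
python3 -m handwheel '[[0.087,-0.001,0.001,0.0448,0,0,0],[0.087,0,0,0.0448,0,0,0],[0.087,0,0,0.0448,0,0,0],[0.087,0,0,0.0448,0,0,0],[0.087,0,0,0,0,0,0],[0.02,0,0,0,0,0,0],[0.02,0,0,0,0,0,0],[0.02,0,0,0,0,0,0],[0.02,0,0,0,0,0,0],[0.02,0,0,0,0,0,0],[0.02,0,0,0,0,0,0]]' 25
python3 -m handwheel '[[0.02,0,0,-0.02,0,0,0],[0.02,0,0,-0.05,0,0,0],[0.02,0,0,-0.06,0,0,0],[0.02,0,0,0,0,0,0],[0.02,0,0,0,0,0,0]]'
```

```text
time: 10.3
position: [0.4467, -0.3135, 0.045]
tool_rot: [-2.221, -2.221, 0.0]
ft_force: [-3.0, 0.1, 6.1]
grip_width: 0.547
grip_force: 24.9
time: 10.92
position: [0.4471, -0.3128, 0.1745]
tool_rot: [-2.22, -2.222, -0.002]
ft_force: [0.3, 1.3, -3.6]
grip_width: 0.546
grip_force: 24.9
```

```bash
python3 -m handwheel '[[0.02,0.0511,0.023,0,0,0,0],[0.02,0.0511,0.023,0,0,0,0],[0.02,0.0511,0.023,0,0,0,0],[0.02,0.0511,0.023,0,0,0,0],[0.02,0.0511,0.023,0,0,0,0],[0.02,0,0,0,0,0,0],[0.02,0,0,0.035,0,0,0],[0.02,0,0,0.03,0,0,0],[0.02,0,0,0.009,0,0,0],[0.02,0,0,0,0,0,0]]'
python3 -m handwheel '[[0.02,0,0,0.001,0,0,0],[0.02,0,0,0.001,0,0,0],[0.02,0,0,0,0,0,0]]'
```

```text
time: 12.18
position: [0.5613, -0.0585, 0.1]
tool_rot: [-2.222, -2.22, 0.003]
ft_force: [0.4, -0.1, -1.7]
grip_width: 0.542
grip_force: 24.9
time: 12.55
position: [0.5624, -0.0577, 0.0992]
tool_rot: [2.221, 2.222, 0.001]
ft_force: [1.2, -0.1, -1.7]
grip_width: 0.543
grip_force: 24.9
```

```bash
python3 -m handwheel '[[0.02,0,0,0.001,0,0,0],[0.02,0,0,0.001,0,0,0],[0.02,0,0,0,0,0,0]]'
```

```text
time: 12.92
position: [0.5622, -0.0578, 0.097]
tool_rot: [-2.221, -2.222, -0.001]
ft_force: [-1.2, 0.7, 1.3]
grip_width: 0.544
grip_force: 24.9
```

```bash
python3 -m handwheel '[[0.02,0,0,0.001,0,0,0],[0.02,0,0,0,0,0,0]]'; python3 -m handwheel '[[0.075,0,0,0,0,0,0],[0.075,0,0,0,0,0,0],[0.075,0,0,0,0,0,0],[0.075,0,0,0,0,0,0],[0.075,0,0,-0.02,0,0,0],[0.075,0,0,-0.05,0,0,0],[0.087,0,0,-0.06,0,0,0],[0.087,0,0,0,0,0,0]]';python3 - <<'E'
from h import *
c=ctrl.camera_info("wrist");p,d=ctrl.get_image("wrist");Q=cloud(d,c)
for x,y,z in((.562,-.057,.157),):
  m=(abs(Q[...,2]-z)<.005)&(d>0)&(np.hypot(Q[...,0]-x,Q[...,1]-y)<.045)
  q=Q[m];print(len(q),q.mean(0) if len(q) else '',cv2.minEnclosingCircle(q[:,:2].astype(np.float32)) if len(q) else '')
E
```

```text
time: 13.18
position: [0.5622, -0.0579, 0.0969]
tool_rot: [-2.221, -2.221, -0.001]
ft_force: [-3.6, 0.7, 8.1]
grip_width: 0.543
grip_force: 24.9
time: 14.18
position: [0.5655, -0.0587, 0.2324]
tool_rot: [2.217, 2.216, 0.014]
ft_force: [0.3, 0.2, -0.4]
grip_width: 0.975
grip_force: 0.0
1178 [ 0.56179375 -0.05691264  0.1568664 ] ((0.5620221495628357, -0.057580120861530304), 0.013230406679213047)
```

```bash
python3 -m handwheel '[[0.087,-0.0553,0.0026,0,0,0,0],[0.087,-0.0553,0.0026,0,0,0,0],[0.087,-0.0553,0.0026,0,0,0,0],[0.087,-0.0553,0.0026,0,0,0,0],[0.087,-0.0553,0.0026,0,0,0,0],[0.087,0,0,0.04,0,0,0],[0.087,0,0,0.04,0,0,0],[0.087,0,0,0,0,0,0],[0.087,0,0,0,0,0,0]]'
```

```text
time: 15.35
position: [0.5755, -0.3345, 0.1468]
tool_rot: [2.22, 2.221, 0.0]
ft_force: [0.9, -0.1, 0.6]
grip_width: 0.998
grip_force: 0.0
```

```bash
python3 -m handwheel '[[0.087,0,0,0.04,0,0,0],[0.087,0,0,0.04,0,0,0],[0.087,0,0,0.038,0,0,0],[0.087,0,0,0,0,0,0],[0.03,0,0,0,0,0,0],[0.03,0,0,0,0,0,0],[0.03,0,0,0,0,0,0],[0.03,0,0,0,0,0,0],[0.03,0,0,0,0,0,0],[0.03,0,0,0,0,0,0]]' 25
python3 -m handwheel '[[0.03,0,0,-0.02,0,0,0],[0.03,0,0,-0.05,0,0,0],[0.03,0,0,-0.06,0,0,0],[0.03,0,0,0,0,0,0],[0.03,0,0,0,0,0,0]]'
```

```text
time: 16.6
position: [0.5756, -0.3344, 0.0284]
tool_rot: [2.22, 2.221, 0.001]
ft_force: [-1.4, 2.4, 5.3]
grip_width: 0.627
grip_force: 25.0
time: 17.23
position: [0.5747, -0.3339, 0.1574]
tool_rot: [-2.22, -2.221, -0.0]
ft_force: [-0.5, 0.6, -2.6]
grip_width: 0.631
grip_force: 25.0
```

```bash
python3 -m handwheel '[[0.03,0,0,-0.045,0,0,0],[0.03,0,0,-0.045,0,0,0],[0.03,0.0536,0,0,0,0,0],[0.03,0.0536,0.001,0,0,0,0],[0.03,0.0536,0.001,0,0,0,0],[0.03,0.0536,0.001,0,0,0,0],[0.03,0.0536,0,0,0,0,0],[0.03,0.0536,0,0,0,0,0],[0.03,0.0536,0,0,0,0,0],[0.03,0,0,0,0,0,0],[0.03,0,0,0,0,0,0]]'
```

```text
time: 18.6
position: [0.577, 0.0405, 0.246]
tool_rot: [-2.22, -2.222, 0.005]
ft_force: [-0.2, -0.5, -1.3]
grip_width: 0.63
grip_force: 25.0
```

Run:
```python
from h import *
c=ctrl.camera_info("wrist");p,d=ctrl.get_image("wrist");cv2.imwrite("pics/w2.png",p);Q=cloud(d,c)
s=ctrl.get_state();print(s["position"])
m=(abs(Q[...,2]-.032)<.004)&(d>0)&(np.hypot(Q[...,0]-.594,Q[...,1]-.139)<.05)
q=Q[m];print(len(q),q.mean(0),cv2.minEnclosingCircle(q[:,:2].astype(np.float32)))
```

```text
[0.57729832 0.03943868 0.24646724]
7500 [0.59419796 0.13914217 0.03202224] ((0.5940964221954346, 0.13822674751281738), 0.04508289322257042)
```

View pics/w2.png

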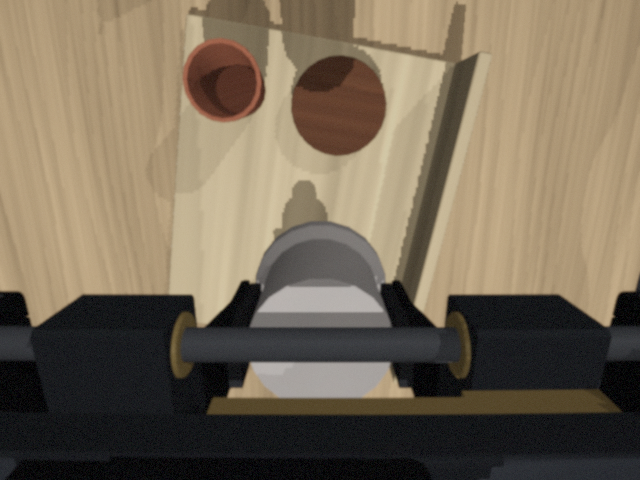

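```bash
python3 -m handwheel '[[0.03,0.001,0.001,0.04,0,0,0],[0.03,0,0,0.04,0,0,0],[0.03,0,0,0.04,0,0,0],[0.03,0,0,0.04,0,0,0],[0.03,0,0,0.04,0,0,0],[0.03,0,0,0,0,0,0],[0.03,0,0,0,0,0,0]]'
python3 -m handwheel '[[0.03,0,0,0.002,0,0,0],[0.03,0,0,0.001,0,0,0],[0.03,0,0,0,0,0,0]]'
```

```text
time: 19.52
position: [0.58, 0.0407, 0.049]
tool_rot: [2.222, 2.219, 0.002]
ft_force: [0.9, 0.4, -1.5]
grip_width: 0.632
grip_force: 25.0
time: 19.9
position: [0.5793, 0.0421, 0.0452]
tool_rot: [2.221, 2.222, 0.002]
ft_force: [0.6, -0.4, -2.5]
grip_width: 0.627
grip_force: 25.0
```

```bash
python3 -m handwheel '[[0.03,0,-0.001,0.002,0,0,0],[0.03,0,0,0.001,0,0,0],[0.03,0,0,0,0,0,0]]'
python3 -m handwheel '[[0.03,0,0,0.001,0,0,0],[0.03,0,0,0,0,0,0]]'
```

```text
time: 20.27
position: [0.5779, 0.0419, 0.0415]
tool_rot: [-2.221, -2.222, 0.0]
ft_force: [-0.8, -0.5, -3.1]
grip_width: 0.633
grip_force: 25.0
time: 20.52
position: [0.578, 0.0419, 0.0406]
tool_rot: [-2.221, -2.222, 0.0]
ft_force: [-0.0, 0.1, -2.5]
grip_width: 0.632
grip_force: 25.0
```

```bash
python3 -m handwheel '[[0.03,0,0,0.001,0,0,0],[0.03,0,0,0.0005,0,0,0],[0.03,0,0,0,0,0,0]]'
```

```text
time: 20.9
position: [0.5781, 0.0419, 0.0404]
tool_rot: [-2.221, -2.221, -0.001]
ft_force: [-4.1, -0.6, 6.2]
grip_width: 0.629
grip_force: 25.0
```

```bash
python3 -m handwheel '[[0.08,0,0,0,0,0,0],[0.08,0,0,0,0,0,0],[0.08,0,0,0,0,0,0],[0.08,0,0,0,0,0,0],[0.08,0,0,-0.02,0,0,0],[0.08,0,0,-0.055,0,0,0],[0.087,0,0,-0.06,0,0,0],[0.087,0,0,-0.06,0,0,0],[0.087,0,0,0,0,0,0],[0.087,0,0,0,0,0,0]]';python3 - <<'E'
from h import *
c=ctrl.camera_info("wrist");p,d=ctrl.get_image("wrist");Q=cloud(d,c)
for x,y,z in((.578,.041,.077),(.4375,.3,.067)):
  m=(abs(Q[...,2]-z)<.005)&(d>0)&(np.hypot(Q[...,0]-x,Q[...,1]-y)<.045)
  q=Q[m];print(len(q),q.mean(0) if len(q) else '',cv2.minEnclosingCircle(q[:,:2].astype(np.float32)) if len(q) else '')
E
```

```text
time: 22.15
position: [0.5779, 0.0418, 0.2349]
tool_rot: [2.221, 2.222, 0.002]
ft_force: [0.8, 0.7, -0.4]
grip_width: 0.999
grip_force: 0.0
3162 [0.5788623  0.04187254 0.0769641 ] ((0.5788490176200867, 0.04085628315806389), 0.028075246140360832)
0
```

```bash
python3 -m handwheel '[[0.087,0.0516,-0.0281,0,0,0,0],[0.087,0.0516,-0.0281,0,0,0,0],[0.087,0.0516,-0.0281,0,0,0,0],[0.087,0.0516,-0.0281,0,0,0,0],[0.087,0.0516,-0.0281,0,0,0,0],[0.087,0,0,0.04,0,0,0],[0.087,0,0,0,0,0,0],[0.087,0,0,0,0,0,0]]';python3 - <<'E'
from h import *
c=ctrl.camera_info("wrist");p,d=ctrl.get_image("wrist");cv2.imwrite("pics/w3.png",p);Q=cloud(d,c)
for z in (.067,.055,.04,.03):
  m=(abs(Q[...,2]-z)<.003)&(d>0)&(np.hypot(Q[...,0]-.4375,Q[...,1]-.3)<.045)
  q=Q[m];print(len(q),q.mean(0) if len(q) else '',cv2.minEnclosingCircle(q[:,:2].astype(np.float32)) if len(q) else '')
E
```

```text
time: 23.2
position: [0.438, 0.2988, 0.1944]
tool_rot: [2.223, 2.219, -0.001]
ft_force: [0.4, 0.6, -0.2]
grip_width: 1.0
grip_force: 0.0
478 [0.43617614 0.30278852 0.06689985] ((0.4359828233718872, 0.30072060227394104), 0.013994470238685608)
414 [0.43639929 0.30581104 0.05488196] ((0.4363568425178528, 0.30039018392562866), 0.019639816135168076)
687 [0.43638492 0.30689416 0.04036665] ((0.4362844228744507, 0.30006885528564453), 0.02870791405439377)
180 [0.43694334 0.32093132 0.03007431] ((0.43604448437690735, 0.30045756697654724), 0.030497048050165176)
```

View pics/w3.png

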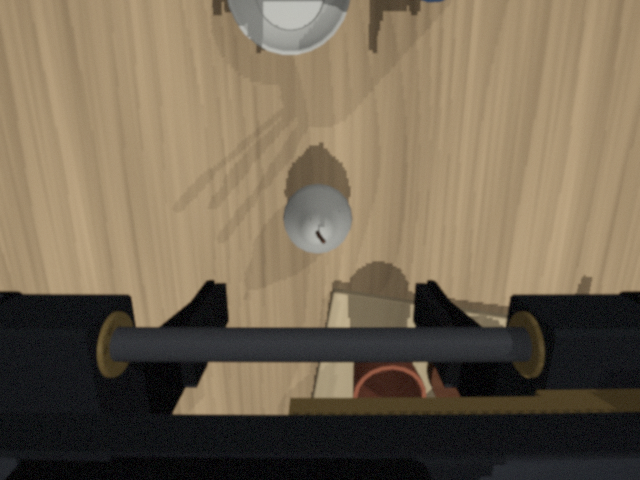

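```bash
python3 -m handwheel '[[0.087,0.001,-0.0015,0.046,0,0,0],[0.087,0,0,0.046,0,0,0],[0.087,0,0,0.046,0,0,0],[0.087,0,0,0.043,0,0,0],[0.087,0,0,0,0,0,0],[0.087,0,0,0,0,0,0]]' 15
```

```text
time: 24.0
position: [0.4378, 0.3015, 0.0153]
tool_rot: [2.222, 2.22, 0.005]
ft_force: [0.2, -0.1, 0.5]
grip_width: 1.002
grip_force: 0.0
```

```bash
python3 -m handwheel '[[0.087,-0.0005,-0.001,0.004,0,0,0],[0.087,0,0,0,0,0,0],[0.03,0,0,0,0,0,0],[0.03,0,0,0,0,0,0],[0.03,0,0,0,0,0,0],[0.03,0,0,0,0,0,0],[0.03,0,0,0,0,0,0],[0.03,0,0,0,0,0,0]]' 20
python3 -m handwheel '[[0.03,0,0,-0.01,0,0,0],[0.03,0,0,-0.03,0,0,0],[0.03,0,0,-0.05,0,0,0],[0.03,0,0,-0.06,0,0,0],[0.03,0,0,-0.06,0,0,0],[0.03,0,0,0,0,0,0],[0.03,0,0,0,0,0,0]]'
```

```text
time: 25.0
position: [0.4351, 0.3004, 0.0092]
tool_rot: [2.221, 2.222, 0.0]
ft_force: [0.2, 0.6, -0.1]
grip_width: 0.693
grip_force: 20.0
time: 25.88
position: [0.4344, 0.3, 0.2187]
tool_rot: [-2.221, -2.221, 0.001]
ft_force: [0.0, 0.8, -1.7]
grip_width: 0.69
grip_force: 20.0
```

```bash
python3 -m handwheel '[[0.03,-0.0518,0.0288,0,0,0,0],[0.03,-0.0518,0.0288,0,0,0,0],[0.03,-0.0518,0.0288,0,0,0,0],[0.03,-0.0518,0.0288,0,0,0,0],[0.03,-0.0518,0.0288,0,0,0,0],[0.03,0,0,0.04,0,0,0],[0.03,0,0,0.04,0,0,0],[0.03,0,0,0.02,0,0,0],[0.03,0,0,0,0,0,0],[0.03,0,0,0,0,0,0]]';python3 - <<'E'
from h import *
c=ctrl.camera_info("wrist");p,d=ctrl.get_image("wrist");cv2.imwrite("pics/w4.png",p);Q=cloud(d,c)
s=ctrl.get_state()["position"];print(s)
for z in (.064,.05,.04):
  m=(abs(Q[...,2]-z-s[2]+.0095)<.003)&(d>0)&(np.hypot(Q[...,0]-.579,Q[...,1]-.041)<.045)&(p.max(2)>90)
  q=Q[m];print(len(q),q.mean(0) if len(q) else '',cv2.minEnclosingCircle(q[:,:2].astype(np.float32)) if len(q) else '')
E
```

```text
time: 27.12
position: [0.5799, 0.0415, 0.1203]
tool_rot: [2.22, 2.221, 0.002]
ft_force: [0.7, 1.1, -0.7]
grip_width: 0.691
grip_force: 20.0
[0.5801582  0.04157694 0.12070098]
575 [0.57993418 0.04187533 0.17602395] ((0.5702208876609802, 0.03721054643392563), 0.025845305994153023)
2011 [0.58049034 0.05625675 0.16101117] ((0.5739465355873108, 0.042262133210897446), 0.03836021572351456)
2447 [0.58030767 0.06030116 0.15136061] ((0.5800354480743408, 0.05244345963001251), 0.04126386716961861)
```

View pics/w4.png

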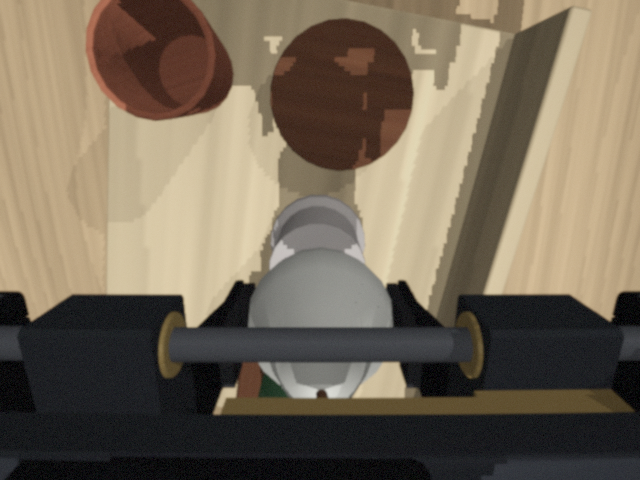

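```bash
python3 -m handwheel '[[0.03,-0.0005,-0.001,0.02,0,0,0],[0.03,0,0,0.01,0,0,0],[0.03,0,0,0,0,0,0],[0.03,0,0,0,0,0,0]]'
python3 -m handwheel '[[0.03,0,0,0.001,0,0,0],[0.03,0,0,0.001,0,0,0],[0.03,0,0,0,0,0,0]]'
```

```text
time: 27.68
position: [0.5782, 0.0408, 0.0893]
tool_rot: [2.221, 2.221, 0.0]
ft_force: [-0.2, -0.1, -1.1]
grip_width: 0.694
grip_force: 20.0
time: 28.05
position: [0.578, 0.0409, 0.0872]
tool_rot: [2.221, 2.222, 0.0]
ft_force: [-0.0, -1.2, -1.9]
grip_width: 0.692
grip_force: 20.0
```

```bash
python3 -m handwheel '[[0.03,0,0,0.001,0,0,0],[0.03,0,0,0.001,0,0,0],[0.03,0,0,0,0,0,0]]'
```

```text
time: 28.42
position: [0.5782, 0.0409, 0.0862]
tool_rot: [-2.221, -2.222, -0.001]
ft_force: [-2.7, 0.4, 4.3]
grip_width: 0.691
grip_force: 20.0
```

```bash
python3 -m handwheel '[[0.085,0,0,0,0,0,0],[0.085,0,0,0,0,0,0],[0.085,0,0,0,0,0,0],[0.085,0,0,0,0,0,0],[0.085,0,0,-0.02,0,0,0],[0.085,0,0,-0.05,0,0,0],[0.085,0,0,-0.06,0,0,0],[0.085,0,0,-0.06,0,0,0],[0.085,0,-0.06,0,0,0,0],[0.085,0,-0.06,0,0,0,0],[0.085,0,0,0,0,0,0],[0.085,0,0,0,0,0,0]]';python3 - <<'E'
from h import *
for n in("top","scene","wrist"):
  c=ctrl.camera_info(n);p,d=ctrl.get_image(n);cv2.imwrite(f"pics/{n}9.png",p);Q=cloud(d,c)
  for k,x,y,z in(("ped",.579,.041,.077),("pear",.579,.041,.142),("bottle",.562,-.057,.157),("cup",.498,.155,.082),("round",.594,.139,.032)):
    m=(abs(Q[...,2]-z)<.005)&(d>0)&(np.hypot(Q[...,0]-x,Q[...,1]-y)<.048)
    q=Q[m]
    if len(q)>5: (a,b),r=cv2.minEnclosingCircle(q[:,:2].astype(np.float32));print(n,k,len(q),q.mean(0).round(4),round(a,4),round(b,4),round(r,4))
E
```

```text
time: 29.92
position: [0.4588, 0.0408, 0.2766]
tool_rot: [2.221, 2.221, 0.006]
ft_force: [0.3, 0.7, 0.7]
grip_width: 0.975
grip_force: 0.0
top bottle 80 [ 0.5609 -0.0562  0.1569] 0.5609 -0.0562 0.0129
top cup 42 [0.4909 0.1803 0.0817] 0.4924 0.1718 0.0264
top round 326 [0.6108 0.1465 0.032 ] 0.6025 0.144 0.0415
scene ped 79 [0.5925 0.0549 0.0771] 0.5825 0.0454 0.0278
scene pear 66 [0.5844 0.045  0.1421] 0.5808 0.0423 0.0166
scene bottle 73 [ 0.5638 -0.0563  0.157 ] 0.5646 -0.0577 0.0143
scene cup 152 [0.4986 0.1547 0.0817] 0.5 0.155 0.0332
scene round 818 [0.5969 0.1393 0.0327] 0.5953 0.1378 0.0459
wrist ped 269 [0.5606 0.0539 0.0762] 0.5705 0.0463 0.026
wrist pear 684 [0.5741 0.0436 0.1423] 0.5778 0.0411 0.0157
wrist cup 1156 [0.4989 0.1574 0.0815] 0.4984 0.1554 0.0322
wrist round 6390 [0.5929 0.1386 0.032 ] 0.5938 0.1375 0.0456
```

View pics/scene9.png

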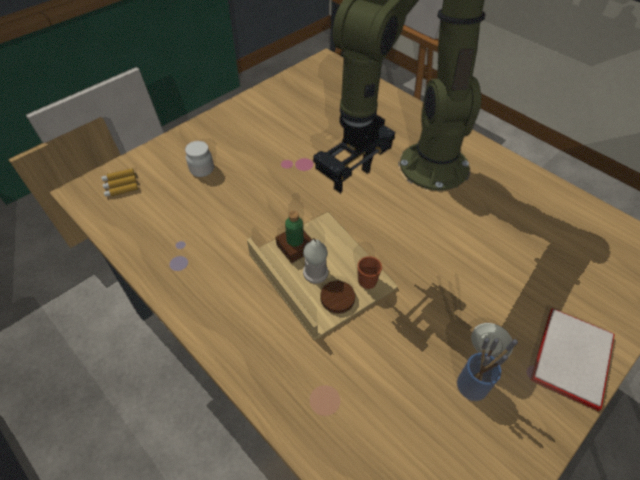

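The scene view shows everything upright and placed: bottle (294,232) on the square plinth, pear on the pedestal (316,260), cup (369,272) in front of the round plinth (338,296). The gripper is clear, and the measured positions are all within tolerance.

```bash
python3 -c "
from bench import ctrl
print(ctrl.close_job())"
```

```text
the job is handed in; nothing more can be done
None
```

The still life is set up and handed in after about 30 s of robot time. My last camera check showed the bottle, pedestal, pear and cup upright, released and within tolerance, and the arm stayed clear of the brush jar, paint pot and palette dish; the hand-in gave no verdict.

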